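Feed one log with the pedal and load the lathe

ROBOT

A 6-joint arm with a two-finger parallel gripper is mounted at the origin on the work surface. World frame = base frame: x ahead of the robot, y to its left, z up, the work surface at z = 0. Lengths are in m, angles in degrees, forces in N, time in s.
With the tool pointing down it reaches from about 0.35 to 0.875 m from the base axis. Payload 4.2 kg.
Tool frame: the origin (TCP) lies midway between the tips of the shut fingers; the grasp point (between the pads) lies 19 mm behind it (hold_point_z is the z of the grasp point in the tool frame, in m); z points along the fingers, y is the direction in which the jaws open and shut (so a half turn about z gives the same grasp; the last joint's range is limited). The gripper opens to 87 mm and grips with 3 to 60 N. Pads are 19 mm wide; open, the fingers measure 117 mm over their backs; the gripper's body (75 mm by 190 mm) begins 51 mm behind the grasp point.
Start: joints at [-52.792, 22.042, 0.453, 0, -68.411, -14.817], TCP at [0.238, -0.578, 0.223] pointing down, gripper open.
Joint ranges: [-179.83, 179.83], [-69.29, 118.12], [-61.27, 80.66], [-181.25, 117.63], [-171.15, -9.14], [-177.46, 177.46]. Speed limits (degrees/s): [159.86, 159.86, 180, 180, 180, 180].

INTERFACE

Orientations are given as a 3x3 rotation matrix whose columns are the frame's x, y, z axes.
In Python, from station import * gives the robot as it stands. The module is installed in compiled form; this text tells all that it offers.
- The arm moves only by the tool jog_arm, never from a script. Its argument "moves" is a list of rows, each a list of 7 numbers: the closure, from -1 (fully open) to 1 (shut), then the shift along the tool's x, y, z in m, then the turn, a rotation vector about the tool's x, y, z in rad. In form: [[gripper, x, y, z, wx, wy, wz], ...]. A call has exactly 10 rows; each row is the pose to reach, as a shift and turn from the pose commanded when the call began, along the tool's axes at that moment; what a row does not reach only later rows make up. A row lasts 1/12 s, in which the tool goes at most 41.7 mm and 7.16 degrees, less where a joint would pass 70% of its speed; a pose out of reach is approached as far as the arm can. A call with a gripper value outside its range is refused whole. The fingers move at their own pace and stop on an object; the grip force is fixed at half the most. Time passes only in rows, so rows that repeat a pose let the fingers close, or fill a call up. It gives the time, the measured TCP pose, the force and the opening at its end, in the units of the state.
- sense(): the state, without advancing time (a new reading comes with each control period).
- capture(name): name is "side" or "top" or "wrist"; returns a dict with "frame" (384x512x3 uint8, red, green, blue), "fov_y" (degrees; the focal length in pixels is half the picture's height over the tangent of half this angle, whatever the lens; pixels are square), "cx", "cy" (the principal point, pixels), "world_from_camera" (4x4, takes a point from camera to world coordinates). Camera axes: x right, y down, z forward; pixel columns grow to the right and rows downward; lengths in m; the calibration is good to about 2 mm. A picture is of the moment at which its call begins. There is no depth.
- finish_job(): hands the job in, once; it reports no verdict.
The state is a dict: "time_s": time; "joints": joint angles; "joint_velocities": joint speeds; "effort": joint torques, N m; "tcp_pos": TCP position; "ee_rot": TCP orientation; "wrist_force": force on the tool from outside, world axes, zero at the start; "moment": the same for the moment, N m; "gripper_width": opening from 0.0 (shut) to 1.0 (fully open).
Only numpy, scipy, OpenCV 4.12 (cv2) and the standard library are available. Lean on these libraries where they do the work, as an engineer would, in place of code of your own. Each camera call takes 0.05 s, during which the arm holds its last target.

TASK

Press the log feeder's red pedal all the way down to its stop and let it come up again, so that just one log rolls into the feeder's front trough. Then lift that log out and lay it gently in the V-cradle on the lathe, lengthwise between the two centres, midway in both notches, and let go of it. Leave the other logs in the feeder and everything else on the bench where it is.

Things in the scene. Friction and masses are not known exactly. Their poses are not given: they have to be found in the camera images.
- feeder: Bench log feeder, fixed: green side plates, 282 long, 185 wide, 262 high. Origin on the bench under its gate. Its x axis points to its rear, so trough and pedal are in front, at -x; y runs along the logs. Three logs wait in a row on sloping ledges (axes at x = 0, +43, +87, z = 238 to 256 mm).
- trough (a point): Where the centre of a log comes to rest in the front trough: 130 in front of the feeder's origin, z = 229; axes as the feeder's. Between its two ledges it is open for fingers, 35 either side of the centre line, but for a tie bar at the front edge, 35 below the point. Upturned ends (22 to 27 in front) and cheeks (69 to the sides) reach 11 above it. The next log's axis is 130 behind, its top at z = 260 mm.
- treadle (a joint): Angle of the pedal lever about its shaft: 0 = up, 0.44 rad = down on its stop. A spring returns it; the pad needs about 5 N at the top, 13 N at the stop. From about four fifths of the travel a linked lifter raises the front log over the gate and it rolls into the trough within 1 s; the others wait until the pedal is up, then move down by one.
- pedal_pad (a point): Point on the black pad of the red pedal (42 deep, 92 wide), on the feeder's centre line, 13 behind the pedal's front edge. At rest 130 in front of the feeder's origin, z = 81; at the stop 31 lower and 5 farther forward. The trough's ledges and front tie bar overhang it: underside at z = 188, front edge 157 in front of the origin (27 beyond this point). Open to the front (mm).
- log_1: Log at the gate, the one that is fed: bark-brown round log with pale sawn ends, 44 diameter, 130 long, about 0.13 kg. Origin at its centre; its own y axis is the log's axis.
- log_2: Next log in the feeder, same size; origin at its centre, y axis along it.
- log_3: Last log in the feeder, same size; origin at its centre, y axis along it.
- lathe: Green bench lathe, fixed, 800 long; x along its bed, origin on the bench below the middle between its centres. Bed top z = 110, centre line z = 235; drive centre's tip at x = -126, headstock (315 high) at x below -168, tailstock centre's tip at x = +130; tool rest near the tailstock, 135 to the -y side, up to z = 237 mm.
- cradle_rest (a point): Where the centre of a log lies when it rests in the aluminium V-cradle on the lathe's bed, z = 235 mm. x runs along the notches and the bed. Two plates, 10 thick, stand 41 either side of this point along x, with 90-degree notches whose flanks end 33 out to the sides and 1 above the point; 72 between the plates is open for fingers, down to 90 below (mm).
- toy_car: wooden toy car, 120 x 70 x 63 (mm). A bystander: leave it.
- gouge: turning gouge with a wooden handle, 350 long, 35 thick, lying on the bench (mm). A bystander: leave it.
- bowl: small turned wooden bowl, 120 across, 45 high (mm). A bystander: leave it.
- mallet: dark turned mallet stood on its head, 80 across, 225 high (mm). A bystander: leave it.
- stray_log: a loose log like those in the feeder (44 diameter, 130 long) lying on the bench; origin at its centre (mm). A bystander: leave it.
- sanding_block: cork sanding block, 102 x 67 x 33 (mm). A bystander: leave it.
- dust_brush: hand brush lying on the bench, about 40 high or less (mm). A bystander: leave it.
Mind the look-alikes: they are no part of the job. Leave any orange look-alike of the log_2 alone.

How it is judged (in metres and radians):
On the way, in this order (a step that is already met when the one before it is completed fails the run):
1. the pedal is pressed down to its stop (value of joint treadle above 0.41 rad), for 0.05 s.
2. the pedal is up again and the front log lies in the feeder's trough (value of joint treadle below 0.05 rad and distance between log_1 and trough below 0.015 m and linear speed of log_1 below 0.05 m/s), for 0.2 s.
At the end, for the whole second after the job is handed in: The fed log rests still in both notches of the lathe's V-cradle, along the lathe within 6 degrees, its centre within 25 mm of the cradle's middle lengthwise, 8 mm sideways and 7 mm in height; the pedal is up; the other two logs are still on the feeder behind its gate (x of log_1 in the frame of cradle_rest between -0.025 and 0.025 m and y of log_1 in the frame of cradle_rest between -0.008 and 0.008 m and z of log_1 in the frame of cradle_rest between -0.007 and 0.007 m and angle between the y axis of log_1 and the x axis of cradle_rest, either way round below 0.1 rad and linear speed of log_1 below 0.02 m/s and value of joint treadle below 0.05 rad and x of each of log_2, log_3 in the frame of feeder above -0.03 m and z of each of log_2, log_3 in the frame of feeder above 0.22 m); the robot touches nothing.
It fails at once if a second log leaves the feeder's gate (x of any of log_2, log_3 in the frame of feeder below -0.05 m).
It fails at once if the log is dropped or thrown into the cradle instead of being laid (faster than 0.7 m/s within 60 mm of its place) (distance between log_1 and cradle_rest below 0.06 m and linear speed of log_1 above 0.7 m/s).
It fails at once if a bystander is shifted by more than 40 mm (distance of any of toy_car, gouge, bowl, mallet, stray_log, sanding_block, dust_brush from where it was at the start of the episode above 0.04 m).
It also fails if it takes over 54 s, if anything falls off the work surface, if the arm or the gripper's body presses on something with over 40 N, if the wrist force passes 120 N, or if a joint passes its speed limit or range.

## Working session

There is one attempt and no reset: what is moved stays moved. The work goes in short steps, Python scripts to look and compute and a tool call to move; the robot and the scene stay as the last step left them, time stands still between calls to the robot, and variables do not carry over. Pictures are saved under pics/ and viewed, and the job is handed in when it is done.

Besides the shell and the picture viewer there is one more tool, called after "Emit:" as name(argument=value, ...) on one line, values as JSON. jog_arm: Moves the arm, as the interface text tells. Its arguments: {"type":"object","properties":{"moves":{"type":"array"}},"required":["moves"]}

```bash
mkdir -p pics; python3 - <<'E'
from station import *
import cv2,json
s=sense();print(s)
for n in ["side","top","wrist"]:
    c=capture(n);cv2.imwrite(f"pics/{n}0.png",c["frame"][:,:,::-1])
    print(n,c["fov_y"],c["cx"],c["cy"],c["world_from_camera"], {k for k in c})
E
```

```text
{'time_s': 0.0, 'joints': array([-5.27936139e+01,  2.20902540e+01,  3.79542347e-01, -2.87538094e-02,
       -6.84108581e+01, -1.48166796e+01]), 'joint_velocities': array([ 0.08801615, -0.11065263, -0.06797767, -0.02130026, -0.02532175,
       -0.05817826]), 'effort': array([-7.55181850e-05, -3.90664244e+01,  1.87402260e+01,  4.21971962e+00,
        1.08043579e-02, -2.08446445e-04]), 'tcp_pos': array([ 0.23785246, -0.57731857,  0.22146394]), 'ee_rot': array([[-9.24684947e-01, -3.80732083e-01, -9.11331686e-04],
       [-3.80733162e-01,  9.24682848e-01,  1.97206461e-03],
       [ 9.18645132e-05,  2.17051266e-03, -9.99997640e-01]]), 'wrist_force': array([-0.83176644, -0.00752254,  0.56545311]), 'moment': array([0.05798469, 0.03048939, 0.02313702]), 'gripper_width': 0.997171711722166}
side 54.151696450423906 254.9334990364346 190.72133539874946 [[ 0.94106863  0.25878282 -0.21776427  0.86867223]
 [ 0.33778014 -0.68645938  0.64395505 -0.89106714]
 [ 0.01715818 -0.67956234 -0.73341709  1.13481278]
 [ 0.          0.          0.          1.        ]] {'fov_y', 'world_from_camera', 'frame', 'cx', 'cy'}
top 55.924885494857335 251.16368011085572 193.78741068532176 [[ 0.02441182 -0.99098556  0.13172579  0.37159533]
 [-0.99969173 -0.02360194  0.00770623 -0.03858692]
 [-0.00452778 -0.13187331 -0.99125624  1.52751595]
 [ 0.          0.          0.          1.        ]] {'fov_y', 'world_from_camera', 'frame', 'cx', 'cy'}
wrist 65.04579361516339 256.6725434021203 196.36796979584864 [[-0.38203443  0.88836346  0.25467637  0.16728823]
 [ 0.92414691  0.36680043  0.10681729 -0.60640493]
 [ 0.00147717  0.27616626 -0.96110874  0.38327313]
 [ 0.          0.          0.          1.        ]] {'fov_y', 'world_from_camera', 'frame', 'cx', 'cy'}
```

View pics/side0.png

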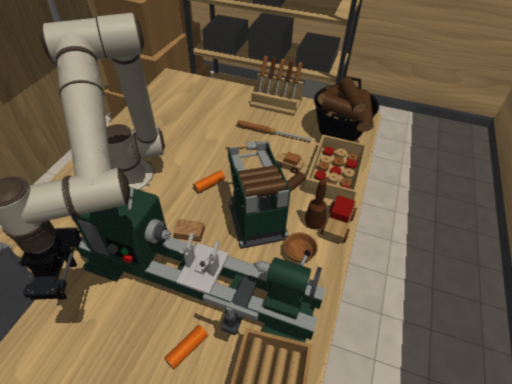

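View pics/top0.png

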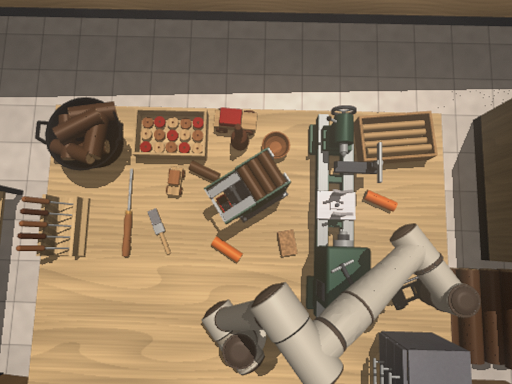

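View pics/wrist0.png

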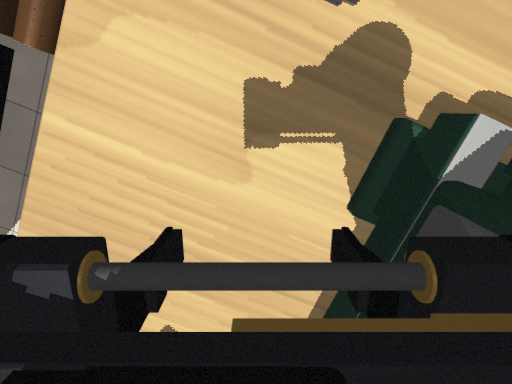

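```bash
python3 - <<'E'
import cv2
t=cv2.imread("pics/top0.png");s=cv2.imread("pics/side0.png")
cv2.imwrite("pics/t1.png",cv2.resize(t[135:235,190:310],None,fx=6.5,fy=6,interpolation=cv2.INTER_CUBIC)[:, :780])
cv2.imwrite("pics/t2.png",cv2.resize(t[95:255,290:410],None,fx=3.7*1,fy=3.7,interpolation=cv2.INTER_CUBIC))
cv2.imwrite("pics/s1.png",cv2.resize(s[130:250,215:315],None,fx=5,fy=5,interpolation=cv2.INTER_CUBIC))
cv2.imwrite("pics/s2.png",cv2.resize(s[180:345,70:335],None,fx=3,fy=3,interpolation=cv2.INTER_CUBIC))
E
```

```text
(no output)
```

View pics/t1.png

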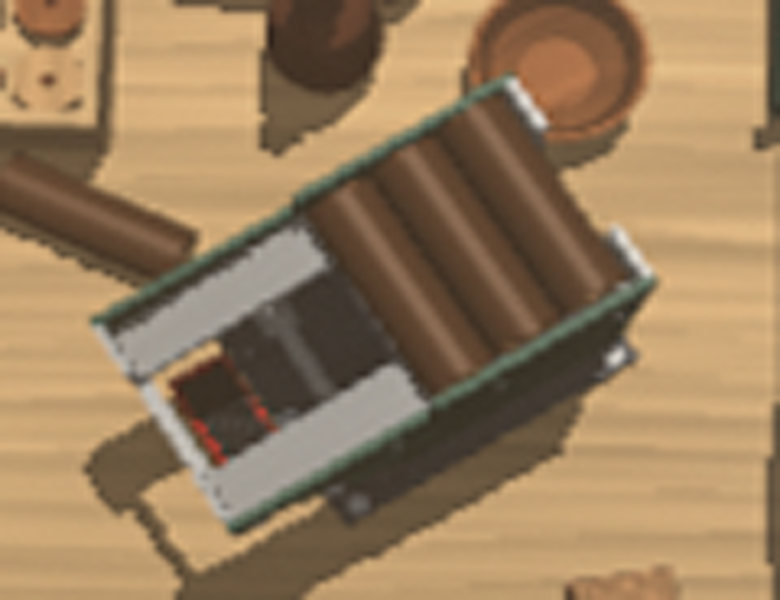

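View pics/t2.png

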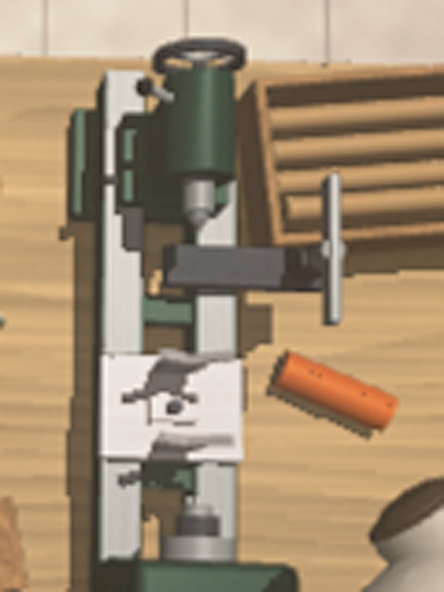

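View pics/s1.png

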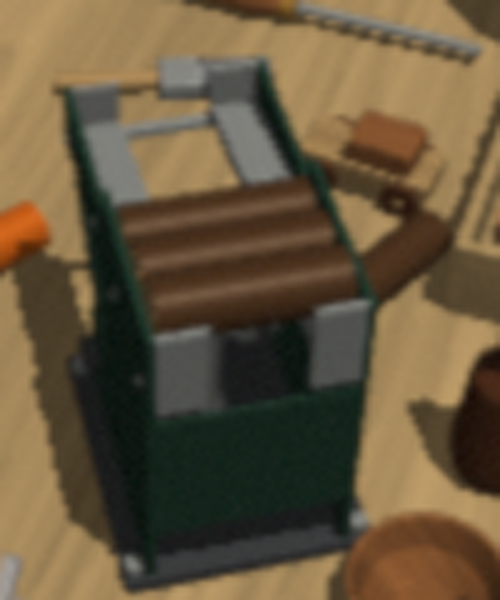

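View pics/s2.png

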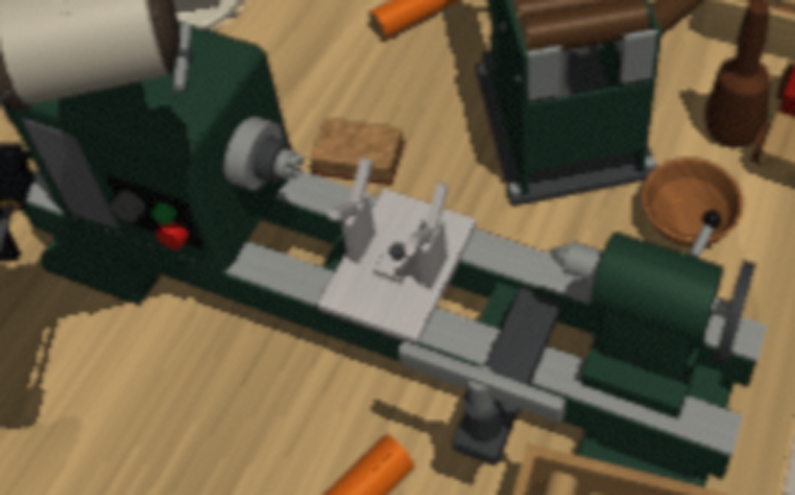

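```bash
cat > h.py <<'E'
import numpy as np, cv2
from scipy.optimize import least_squares
from scipy.spatial.transform import Rotation as R
def f(c): return 192/np.tan(np.radians(c["fov_y"]/2))
def proj(c,P):
    P=np.atleast_2d(P);T=np.linalg.inv(c["world_from_camera"])
    q=P@T[:3,:3].T+T[:3,3]; return np.c_[c["cx"]+f(c)*q[:,0]/q[:,2], c["cy"]+f(c)*q[:,1]/q[:,2]]
def ray(c,uv,z):
    T=c["world_from_camera"];d=T[:3,:3]@[(uv[0]-c["cx"])/f(c),(uv[1]-c["cy"])/f(c),1];return T[:3,3]+d*(z-T[2,3])/d[2]
def w(p,P):
    P=np.atleast_2d(np.array(P,float));cs,sn=np.cos(p[2]),np.sin(p[2])
    return np.c_[p[0]+cs*P[:,0]-sn*P[:,1],p[1]+sn*P[:,0]+cs*P[:,1],P[:,2]]
def fit(obs,p0):
    g=lambda p:np.concatenate([(proj(c,w(p,P))-uv).ravel() for c,P,uv in obs])
    return least_squares(g,p0,loss='soft_l1',f_scale=1.),g
E
python3 - <<'E'
from station import *
from h import *
import pickle
ct,cs=capture("top"),capture("side");pickle.dump((ct,cs),open("cams0.pkl","wb"))
ut=lambda L:np.array([((u+.5)/6.5-.5+190,(v+.5)/6-.5+135) for u,v in L])
us=lambda L:np.array([((u+.5)/5-.5+215,(v+.5)/5-.5+130) for u,v in L])
P=np.array([(-157,92.5,240),(-157,-92.5,240),(125,92.5,262),(125,-92.5,262)])/1000
r,g=fit([(ct,P,ut([(95,322),(235,530),(512,75),(655,285)])),(cs,P,us([(265,60),(68,90),(372,297),(150,335)]))],[0.55,-0.1,-1.05])
print(r.x,np.degrees(r.x[2]),g(r.x).reshape(-1,2).round(1))
p=r.x
for n,c in (("t",ct),("s",cs)):
    im=cv2.resize(c["frame"][:,:,::-1],None,fx=4,fy=4,interpolation=cv2.INTER_CUBIC)
    def dot(Q,col,closed=False):
        q=((proj(c,w(p,np.array(Q)/1000))+.5)*4-.5).astype(int)
        cv2.polylines(im,[q.reshape(-1,1,2)],closed,col,1,cv2.LINE_AA)
    dot([(-157,92.5,240),(-157,-92.5,240),(125,-92.5,262),(125,92.5,262)],(0,255,0),True)
    for x,z in((0,238),(43,247),(87,256)):
        dot([(x,-65,z),(x,65,z)],(0,255,255))
    dot([(-130,-46,81),(-130,46,81)],(255,0,0))
    dot([(-130,-35,229),(-130,35,229)],(255,0,255))
    q=proj(c,w(p,[0,0,.15]))[0]*4
    x0,y0=int(q[0]-300),int(q[1]-280)
    cv2.imwrite(f"pics/ov_{n}.png",im[max(y0,0):y0+560,x0:x0+600])
E
```

```text
[ 0.58320529 -0.02139836 -0.96903524] -55.52162917373887 [[-5.2 -3.4]
 [ 0.8  5.1]
 [-3.9 -5.5]
 [ 2.9  2.1]
 [ 3.3 -2.1]
 [-6.2 -0.5]
 [ 7.1  0.2]
 [-5.   3. ]]
```

```bash
python3 - <<'E'
import cv2
a=cv2.imread("pics/top0.png");b=cv2.imread("pics/side0.png")
cv2.imwrite("pics/t3.png",cv2.resize(a[180:235,305:365],None,fx=10,fy=10,interpolation=cv2.INTER_CUBIC))
cv2.imwrite("pics/s3.png",cv2.resize(b[205:300,130:250],None,fx=6,fy=6,interpolation=cv2.INTER_CUBIC))
E
```

```text
(no output)
```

View pics/ov_t.png

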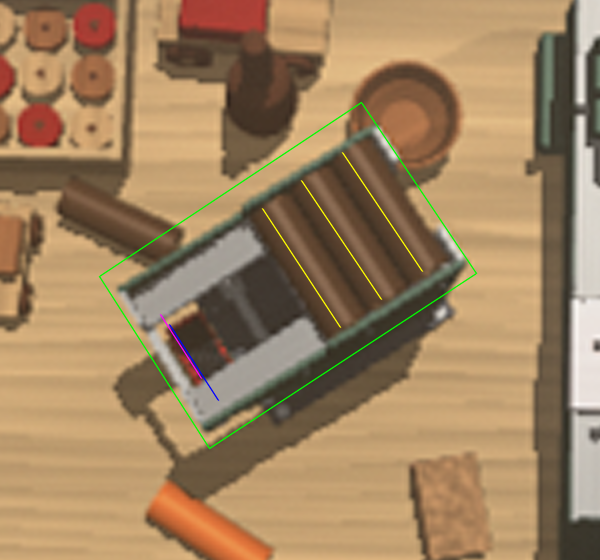

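View pics/ov_s.png

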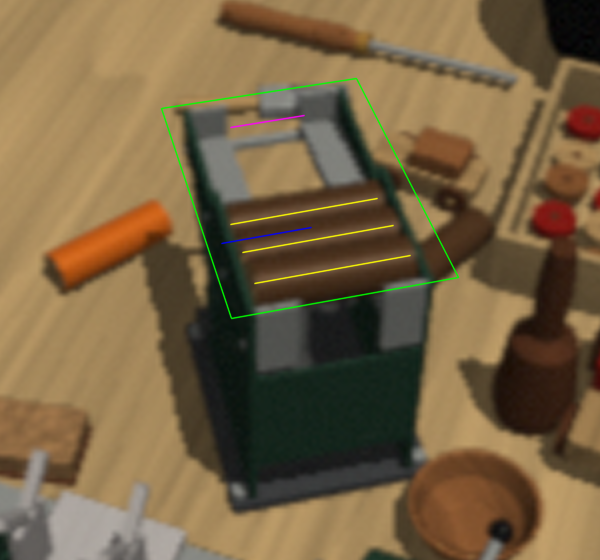

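View pics/t3.png

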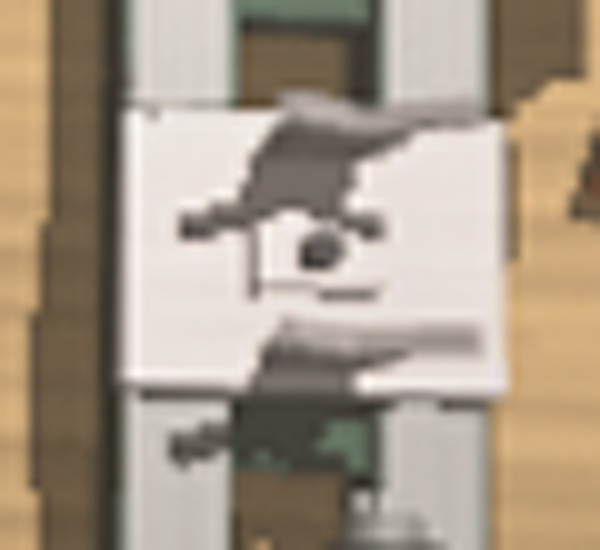

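View pics/s3.png

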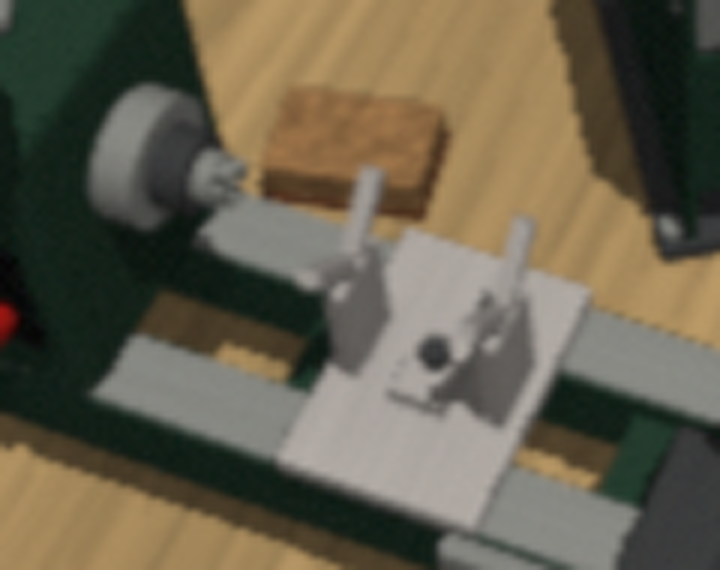

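```bash
python3 - <<'E'
from h import *
import pickle
ct,cs=pickle.load(open("cams0.pkl","rb"))
ut=lambda L:np.array([((u+.5)/6.5-.5+190,(v+.5)/6-.5+135) for u,v in L])
us=lambda L:np.array([((u+.5)/5-.5+215,(v+.5)/5-.5+130) for u,v in L])
A,B=ut([(95,322),(235,530),(512,75),(655,285)]),us([(265,60),(68,90),(372,297),(150,335)])
def PP(h,xr): return np.array([(-.157,h,.24),(-.157,-h,.24),(xr,h,.262),(xr,-h,.262)])
g=lambda p:np.concatenate([(proj(c,w(p,PP(p[3],p[4])))-uv).ravel() for c,uv in((ct,A),(cs,B))])
r=least_squares(g,[.58,-.02,-.97,.075,.11],loss='soft_l1');p=r.x
print(p,np.degrees(p[2]),g(p).reshape(-1,2).round(1))
for n,c in (("t",ct),("s",cs)):
    im=cv2.resize(c["frame"][:,:,::-1],None,fx=4,fy=4,interpolation=cv2.INTER_CUBIC)
    def dot(Q,col,closed=False):
        q=((proj(c,w(p,np.array(Q)/1000))+.5)*4-.5).astype(int)
        cv2.polylines(im,[q.reshape(-1,1,2)],closed,col,1,cv2.LINE_AA)
    dot(PP(p[3],p[4])[[0,1,3,2]]*1000,(0,255,0),True)
    for x,z in((0,238),(43,247),(87,256)):
        dot([(x,-65,z),(x,65,z)],(0,255,255))
    dot([(-143,-46,81),(-101,-46,81),(-101,46,81),(-143,46,81)],(255,0,0),True)
    dot([(-130,-35,229),(-130,35,229)],(255,0,255))
    q=proj(c,w(p,[0,0,.15]))[0]*4
    x0,y0=int(q[0]-300),int(q[1]-280)
    cv2.imwrite(f"pics/ov2_{n}.png",im[max(y0,0):y0+560,x0:x0+600])
E
```

```text
[ 0.5861982  -0.02976919 -0.98615893  0.0736322   0.11234117] -56.50274454784541 [[-0.2 -0.6]
 [-0.3 -0.6]
 [-1.   0.2]
 [-0.7 -0.5]
 [-0.8  0.3]
 [-0.6 -0. ]
 [-0.   0.8]
 [-0.8  0.9]]
```

View pics/ov2_t.png

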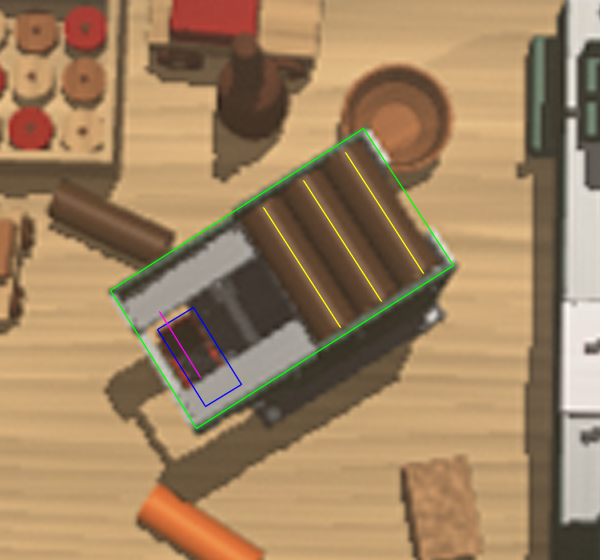

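View pics/ov2_s.png

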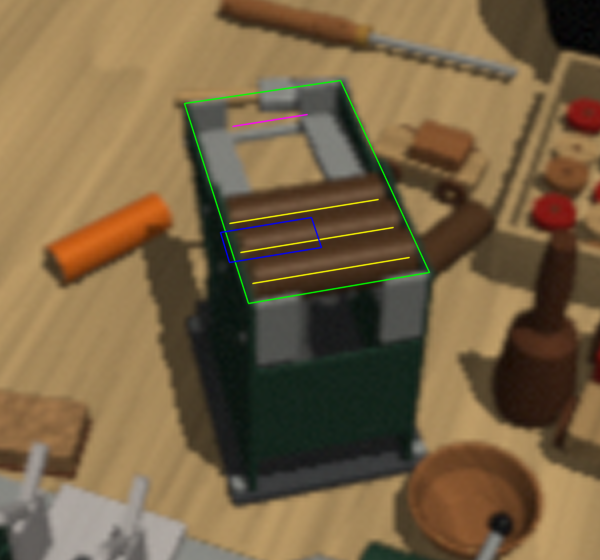

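```bash
python3 - <<'E'
from h import *
import pickle
ct,cs=pickle.load(open("cams0.pkl","rb"))
ut=lambda L:np.array([((u+.5)/10-.5+305,(v+.5)/10-.5+180) for u,v in L])
us=lambda L:np.array([((u+.5)/6-.5+130,(v+.5)/6-.5+205) for u,v in L])
bt=ut([(122,110),(502,122),(507,390),(122,383)]) # +x+y, +x-y, -x-y, -x+y
bs=us([(590,292),(475,528),(280,460),(405,230)])
nt=ut([(290,100),(480,112),(480,338),(285,325)])
ns=us([(522,222),(487,302),(312,275),(370,172)])
S=np.array([(1,1),(1,-1),(-1,-1),(-1,1)])
def G(p,z,a,b): return w(p,np.c_[S[:,0]*a,S[:,1]*b,np.full(4,z)])
g=lambda p:np.concatenate([(proj(c,G(p[:3],p[3],p[4],p[5]))-uv).ravel() for c,uv in((ct,bt),(cs,bs))])
r=least_squares(g,[.45,-.3,0,.12,.06,.09]);print(r.x,np.degrees(r.x[2]),g(r.x).reshape(-1,2).round(1))
g=lambda p:np.concatenate([(proj(c,G(p[:3],.236,.041,.033))-uv).ravel() for c,uv in((ct,nt),(cs,ns))])
r=least_squares(g,[.45,-.3,0],loss='soft_l1');print(r.x,np.degrees(r.x[2]),g(r.x).reshape(-1,2).round(1))
E
```

```text
[ 0.52435472 -0.35899463  0.00145477  0.12069169  0.05350968  0.07373658] 0.0833524536258151 [[ 0.1 -0.1]
 [-0.2 -0.4]
 [-0.3  0.1]
 [ 0.1 -0.1]
 [-0.1 -0.4]
 [-0.2  0.1]
 [-0.4  0.1]
 [ 0.2  0.2]]
[ 0.52472593 -0.35862952  0.00942196] 0.5398387210878041 [[ 0.1  0.1]
 [-0.6 -0.9]
 [-0.1 -0.7]
 [ 0.9  0.3]
 [ 0.5 -1.3]
 [-3.   3.7]
 [-0.3 -0.2]
 [ 0.2 -0.7]]
```

```bash
cat >> h.py <<'E'
FE=np.array([.5862,-.0298,-.98616]); CR=np.array([.5245,-.359,.003])
def Rt(xaz,th=0):
    # tool down, tool x axis at azimuth xaz (deg), then pitched so z leans toward x by th deg
    a=np.radians(xaz);X=np.array([np.cos(a),np.sin(a),0]);Z=np.array([0,0,-1.]);Y=np.cross(Z,X)
    return np.c_[X,Y,Z]@R.from_rotvec([0,np.radians(th),0]).as_matrix()
def delta(s,pos,Rg):
    R0=s["ee_rot"];d=R0.T@(np.array(pos)-s["tcp_pos"]);rv=R.from_matrix(R0.T@Rg).as_rotvec()
    return d.round(4),rv.round(4)
E
python3 - <<'E'
from h import *
from station import *
import pickle
ct,cs=pickle.load(open("cams0.pkl","rb"))
c,s=np.cos(FE[2]),np.sin(FE[2])
for n,uv,z in(("orange",(227,248),.022),("brownlog",(205,172),.03),("brush",(158,228),.02),("car?",(174,182),.04),("mallet top",(237,118),.2),("head top",(342,270),.315),("red-car",(232,120),.05)):
    P=ray(ct,uv,z);d=P[:2]-FE[:2];print(n,P.round(3),"feeder",(c*d[0]+s*d[1]).round(3),(-s*d[0]+c*d[1]).round(3))
S=sense()
print(w(FE,[-.26,0,.40]),w(FE,[-.13,0,.08]))
x=np.degrees(FE[2])
print(delta(S,w(FE,[-.26,0,.42])[0],Rt(x,0)))
print(delta(S,w(FE,[-.26,0,.42])[0],Rt(x,60)))
E
```

```text
orange [0.344 0.067 0.022] feeder -0.214 -0.148
brownlog [0.659 0.17  0.03 ] feeder -0.126 0.17
brush [0.419 0.357 0.02 ] feeder -0.415 0.074
car? [0.611 0.296 0.04 ] feeder -0.258 0.201
mallet top [0.838 0.033 0.2  ] feeder 0.087 0.244
head top [ 0.287 -0.334  0.315] feeder 0.088 -0.417
red-car [0.881 0.062 0.05 ] feeder 0.087 0.297
[[0.442707   0.18701734 0.4       ]] [[0.5144535  0.07860867 0.08      ]]
(array([-0.4805,  0.6293, -0.1974]), array([ 8.0000e-04,  8.0000e-04, -1.7647e+00]))
(array([-0.4805,  0.6293, -0.1974]), array([ 0.9147,  0.7527, -1.5826]))
```

Emit:
jog_arm(moves=[[0.5, 0, 0, -0.04, 0, 0, 0], [1, 0, 0, -0.08, 0, 0, 0], [1, 0, 0, -0.12, 0, 0, -0.1], [1, 0, 0, -0.16, 0, 0, -0.2], [1, 0, 0, -0.2, 0, 0, -0.32], [1, -0.025, 0.033, -0.2, 0, 0, -0.44], [1, -0.05, 0.066, -0.2, 0, 0, -0.56], [1, -0.075, 0.098, -0.2, 0, 0, -0.68], [1, -0.1, 0.131, -0.2, 0, 0, -0.8], [1, -0.125, 0.164, -0.2, 0, 0, -0.92]])

```text
time_s: 1.08
tcp_pos: [0.2911, -0.3768, 0.4223]
ee_rot: [[-0.252, -0.968, 0.0], [-0.968, 0.252, 0.0], [-0.0, 0.0, -1.0]]
wrist_force: [1.2, 0.3, 0.8]
gripper_width: 0.323
```

```bash
python3 - <<'E'
from h import *
from station import *
S=sense();x=np.degrees(FE[2]);print(S["joints"].round(1),S["wrist_force"])
print(delta(S,w(FE,[-.26,0.01,.42])[0],Rt(x,0)))
print(delta(S,w(FE,[-.26,0.01,.42])[0],Rt(x,52)))
E
```

```text
[-32.7   2.7   3.3  -0.  -90.5  18.1] [1.1611394  0.26579579 0.78526423]
(array([-0.5913, -0.0112,  0.0025]), array([-0.000e+00,  3.000e-04, -8.395e-01]))
(array([-0.5913, -0.0112,  0.0025]), array([ 0.3803,  0.8525, -0.7798]))
```

Emit:
jog_arm(moves=[[1, -0.04, 0, 0, 0, 0, -0.1], [1, -0.08, 0, 0, 0, 0, -0.2], [1, -0.12, -0.002, 0, 0, 0, -0.3], [1, -0.16, -0.003, 0, 0, 0, -0.4], [1, -0.2, -0.004, 0, 0, 0, -0.5], [1, -0.24, -0.005, 0, 0, 0, -0.6], [1, -0.28, -0.006, 0, 0, 0, -0.7], [1, -0.32, -0.007, 0, 0, 0, -0.8], [1, -0.36, -0.008, 0, 0, 0, -0.84], [1, -0.4, -0.009, 0, 0, 0, -0.84]])

```text
time_s: 1.92
tcp_pos: [0.4024, 0.0076, 0.423]
ee_rot: [[0.55, -0.835, 0.001], [-0.835, -0.55, 0.001], [0.0, -0.001, -1.0]]
wrist_force: [1.5, -1.7, -0.2]
gripper_width: 0.009
```

```bash
python3 - <<'E'
from h import *
from station import *
S=sense();x=np.degrees(FE[2]);print(S["joints"].round(1),S["wrist_force"])
print(delta(S,w(FE,[-.26,0.01,.36])[0],Rt(x,52)))
c=capture("wrist");cv2.imwrite("pics/w1.png",c["frame"][:,:,::-1])
E
```

```text
[ 24.5  -5.4  -4.5  -0.  -90.8   8.9] [ 1.50315511 -1.67722103 -0.22161935]
(array([-0.1277, -0.1422,  0.0632]), array([-2.000e-04,  9.074e-01, -2.900e-03]))
```

View pics/w1.png

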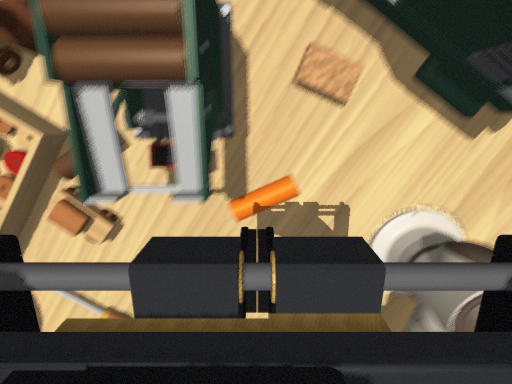

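Emit:
jog_arm(moves=[[1, -0.02, -0.025, 0, 0, 0.11, 0], [1, -0.045, -0.045, 0, 0, 0.22, 0], [1, -0.065, -0.07, 0.005, 0, 0.34, 0], [1, -0.09, -0.095, 0.015, 0, 0.46, 0], [1, -0.11, -0.12, 0.025, 0, 0.58, 0], [1, -0.128, -0.142, 0.035, 0, 0.7, 0], [1, -0.128, -0.142, 0.045, 0, 0.81, 0], [1, -0.128, -0.142, 0.06, 0, 0.907, -0.002], [1, -0.128, -0.142, 0.063, 0, 0.907, -0.002], [1, -0.128, -0.142, 0.063, 0, 0.907, -0.002]])

```text
time_s: 2.8
tcp_pos: [0.4509, 0.1906, 0.3579]
ee_rot: [[0.342, -0.835, 0.431], [-0.511, -0.55, -0.66], [0.788, 0.006, -0.615]]
wrist_force: [0.4, -0.3, 0.2]
gripper_width: 0.007
```

```bash
python3 - <<'E'
from h import *
from station import *
S=sense();x=np.degrees(FE[2]);print(S["joints"].round(1),S["wrist_force"],S["tcp_pos"])
print(delta(S,w(FE,[-.23,0.01,.12])[0],Rt(x,52)))
c=capture("wrist");cv2.imwrite("pics/w2.png",c["frame"][:,:,::-1])
import pickle;pickle.dump(c,open("w2.pkl","wb"))
E
```

```text
[ 64.4   9.4 -28.2  42.4 -87.1 -46.9] [ 0.3619176  -0.29180874  0.16513271] [0.45090084 0.19057052 0.35786354]
(array([-0.17  , -0.0026,  0.1688]), array([ 0.0051, -0.0005,  0.0034]))
```

View pics/w2.png

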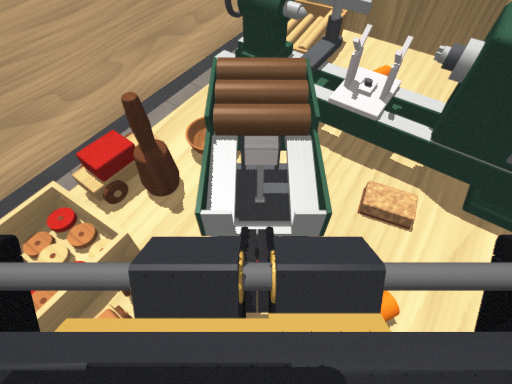

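```bash
python3 - <<'E'
from h import *
import pickle
c=pickle.load(open("w2.pkl","rb"));p=FE;k=4
im=cv2.resize(c["frame"][:,:,::-1],None,fx=k,fy=k,interpolation=cv2.INTER_CUBIC)
def dot(Q,col,closed=False):
    q=((proj(c,w(p,np.array(Q)/1000))+.5)*k-.5).astype(int)
    cv2.polylines(im,[q.reshape(-1,1,2)],closed,col,1,cv2.LINE_AA)
dot([(-157,73.6,240),(-157,-73.6,240),(112,-73.6,262),(112,73.6,262)],(0,255,0),True)
for x,z in((0,238),(43,247),(87,256)): dot([(x,-65,z),(x,65,z)],(0,255,255))
dot([(-157,-35,194),(-157,35,194)],(255,0,255))
cv2.imwrite("pics/ov3.png",im[200:960,720:1380][:600])
E
```

```text
(no output)
```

View pics/ov3.png

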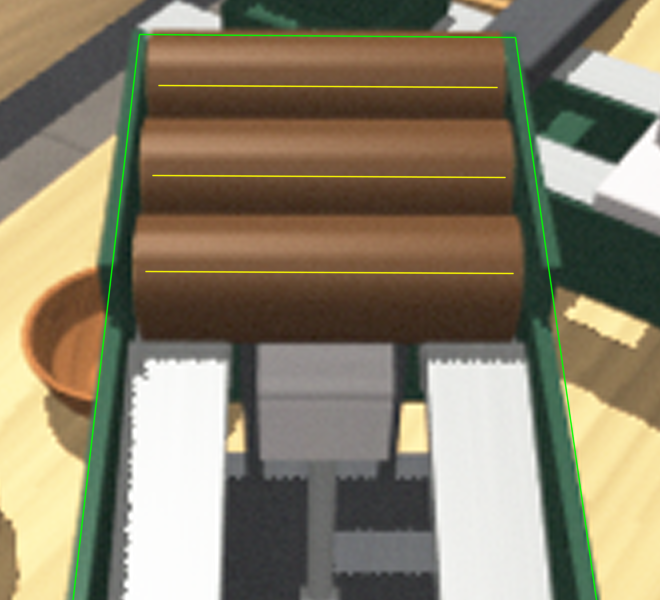

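Emit:
jog_arm(moves=[[1, -0.025, 0, 0.025, 0, 0, 0], [1, -0.05, 0, 0.05, 0, 0, 0], [1, -0.075, -0.001, 0.075, 0, 0, 0], [1, -0.1, -0.001, 0.1, 0.003, 0, 0], [1, -0.125, -0.002, 0.125, 0.005, 0, 0.003], [1, -0.15, -0.002, 0.15, 0.005, 0, 0.003], [1, -0.17, -0.003, 0.169, 0.005, 0, 0.003], [1, -0.17, -0.003, 0.169, 0.005, 0, 0.003], [1, -0.17, -0.003, 0.169, 0.005, 0, 0.003], [1, -0.17, -0.003, 0.169, 0.005, 0, 0.003]])

```text
time_s: 3.68
tcp_pos: [0.4707, 0.1697, 0.1239]
ee_rot: [[0.333, -0.835, 0.438], [-0.52, -0.55, -0.653], [0.786, -0.01, -0.618]]
wrist_force: [0.6, 0.1, 0.3]
gripper_width: 0.005
```

```bash
python3 - <<'E'
from h import *
from station import *
S=sense();x=np.degrees(FE[2]);print(S["joints"].round(1),S["wrist_force"],S["tcp_pos"])
for z in(.095,.080,.055,.045):print(z,delta(S,w(FE,[-.122,0.01,z])[0],Rt(x,52)))
c=capture("side");cv2.imwrite("pics/s4.png",cv2.resize(c["frame"][80:300,150:350,::-1],None,fx=2.5,fy=2.5))
c=capture("wrist");cv2.imwrite("pics/w3.png",c["frame"][:,:,::-1])
E
```

```text
[ 58.3  24.7 -47.2  55.1 -60.9 -71.9] [0.61598485 0.09118658 0.26173738] [0.47065396 0.16965147 0.12386983]
0.095 (array([0.0441, 0.0038, 0.1028]), array([-0.0048,  0.0025, -0.0089]))
0.08 (array([0.0323, 0.004 , 0.1121]), array([-0.0048,  0.0025, -0.0089]))
0.055 (array([0.0126, 0.0042, 0.1275]), array([-0.0048,  0.0025, -0.0089]))
0.045 (array([0.0048, 0.0043, 0.1337]), array([-0.0048,  0.0025, -0.0089]))
```

View pics/s4.png

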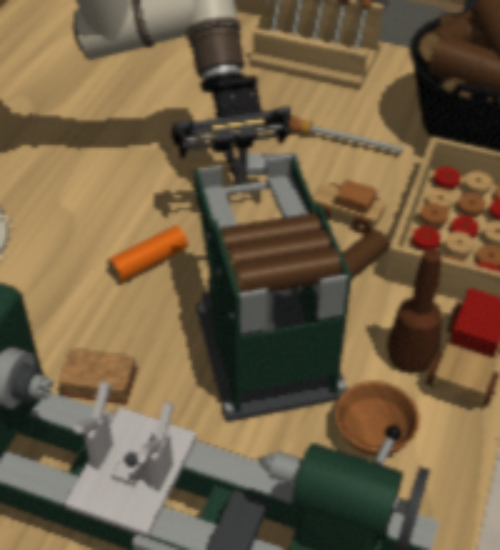

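View pics/w3.png

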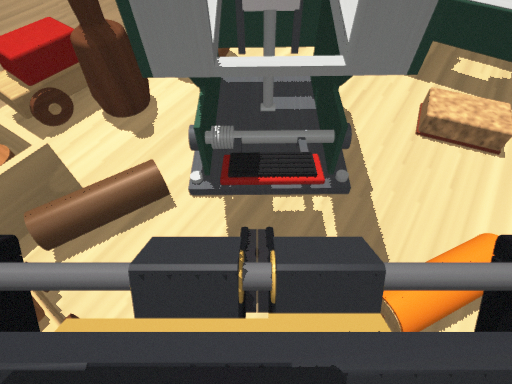

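Emit:
jog_arm(moves=[[1, 0.015, 0.001, 0.035, -0.002, 0, -0.004], [1, 0.03, 0.002, 0.07, -0.005, 0, -0.009], [1, 0.044, 0.004, 0.103, -0.005, 0, -0.009], [1, 0.044, 0.004, 0.103, -0.005, 0, -0.009], [1, 0.038, 0.004, 0.107, -0.005, 0, -0.009], [1, 0.032, 0.004, 0.112, -0.005, 0, -0.009], [1, 0.026, 0.004, 0.117, -0.005, 0, -0.009], [1, 0.02, 0.004, 0.122, -0.005, 0, -0.009], [1, 0.0165, 0.004, 0.1245, -0.005, 0, -0.009], [1, 0.0165, 0.004, 0.1245, -0.005, 0, -0.009]])

```text
time_s: 4.62
tcp_pos: [0.5267, 0.0776, 0.0605]
ee_rot: [[0.341, -0.832, 0.438], [-0.507, -0.555, -0.659], [0.791, 0.003, -0.611]]
wrist_force: [-5.4, 1.4, 10.3]
gripper_width: 0.004
```

```bash
python3 - <<'E'
from h import *
from station import *
S=sense();x=np.degrees(FE[2]);print(S["joints"].round(1),S["wrist_force"],S["tcp_pos"])
for z in(.055,.05,.045):print(z,delta(S,w(FE,[-.122,0.01,z])[0],Rt(x,52)))
c=capture("wrist");cv2.imwrite("pics/w4.png",c["frame"][:,:,::-1])
E
```

```text
[ 38.6  29.8 -54.3  80.5 -53.1 -82.4] [-5.35898863  1.36773517 10.27383407] [0.52666035 0.07758621 0.0604813 ]
0.055 (array([-0.0041, -0.0004,  0.0037]), array([-0.0016, -0.0056,  0.0044]))
0.05 (array([-0.008 , -0.0004,  0.0067]), array([-0.0016, -0.0056,  0.0044]))
0.045 (array([-0.012 , -0.0004,  0.0098]), array([-0.0016, -0.0056,  0.0044]))
```

View pics/w4.png

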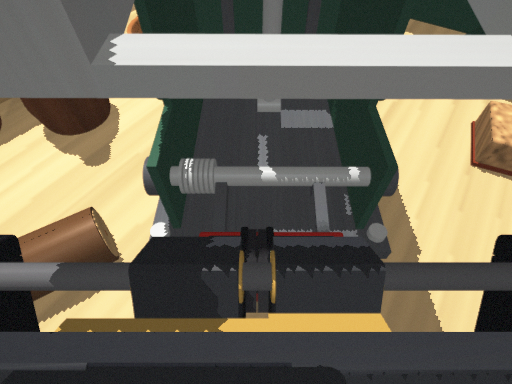

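Emit:
jog_arm(moves=[[1, -0.003, 0, 0.0025, 0, 0, 0], [1, -0.006, 0, 0.005, 0, 0, 0], [1, -0.008, 0, 0.0065, 0, 0, 0], [1, -0.008, 0, 0.0065, 0, 0, 0], [1, -0.008, 0, 0.0065, 0, 0, 0], [1, -0.008, 0, 0.0065, 0, 0, 0], [1, -0.008, 0, 0.0065, 0, 0, 0], [1, -0.008, 0, 0.0065, 0, 0, 0], [1, -0.008, 0, 0.0065, 0, 0, 0], [1, -0.008, 0, 0.0065, 0, 0, 0]])

```text
time_s: 5.5
tcp_pos: [0.5272, 0.0773, 0.0583]
ee_rot: [[0.333, -0.829, 0.45], [-0.498, -0.559, -0.663], [0.801, -0.003, -0.599]]
wrist_force: [-36.4, 14.4, 51.4]
gripper_width: 0.003
```

```bash
python3 - <<'E'
from h import *
from station import *
S=sense();print(S["wrist_force"],S["tcp_pos"])
c=capture("side");cv2.imwrite("pics/s5.png",cv2.resize(c["frame"][80:300,150:350,::-1],None,fx=2.5,fy=2.5))
E
```

```text
[-36.41243288  14.38796329  51.41077495] [0.52720735 0.07729553 0.05831064]
```

View pics/s5.png

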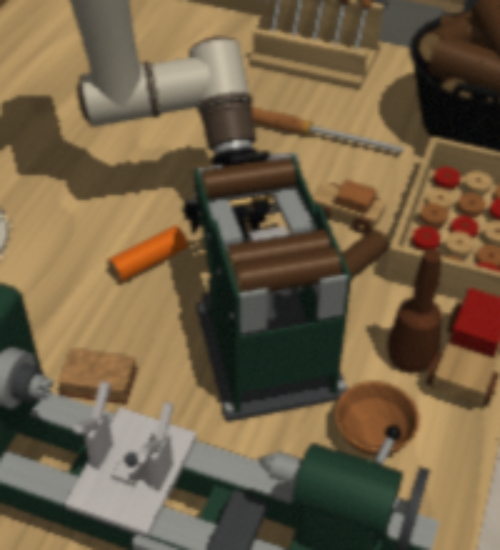

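Emit:
jog_arm(moves=[[1, 0.011, 0, -0.009, 0, 0, 0], [1, 0.022, 0, -0.018, 0, 0, 0], [1, 0.033, 0, -0.026, 0, 0, 0], [1, 0.033, 0, -0.026, 0, 0, 0], [1, 0.013, 0, -0.052, 0, 0, 0], [1, -0.007, -0.001, -0.078, 0, 0, 0], [1, -0.027, -0.001, -0.104, 0, 0, 0], [1, -0.045, -0.001, -0.13, 0, 0, 0], [1, -0.045, -0.001, -0.13, 0, 0, 0], [1, -0.045, -0.001, -0.13, 0, 0, 0]])

```text
time_s: 6.38
tcp_pos: [0.4545, 0.1891, 0.092]
ee_rot: [[0.347, -0.83, 0.437], [-0.51, -0.558, -0.654], [0.787, 0.004, -0.617]]
wrist_force: [0.9, 0.0, -0.9]
gripper_width: 0.002
```

```bash
python3 - <<'E'
from h import *
from station import *
S=sense();print(S["wrist_force"],S["tcp_pos"],S["joints"].round(1))
c=capture("side");cv2.imwrite("pics/s6.png",cv2.resize(c["frame"][80:300,150:350,::-1],None,fx=2.5,fy=2.5))
c=capture("wrist");cv2.imwrite("pics/w6.png",c["frame"][:,:,::-1])
x=np.degrees(FE[2])
print(delta(S,w(FE,[-.26,0,.40])[0],Rt(x,52)))
print(delta(S,w(FE,[-.13,0,.40])[0],Rt(x,0)))
for a in(90,-90):print(delta(S,w(FE,[-.13,0,.40])[0],Rt(x+a,0)), Rt(x+a)[:,1])
E
```

```text
[ 0.93912316  0.03984381 -0.9063854 ] [0.45451809 0.18909474 0.09202827] [ 61.2  28.2 -47.7  54.3 -59.4 -75.2]
(array([ 0.2394,  0.0121, -0.1938]), array([-0.0036,  0.0015,  0.0074]))
(array([ 0.3195,  0.013 , -0.0915]), array([-0.    , -0.906 ,  0.0085]))
(array([ 0.3195,  0.013 , -0.0915]), array([ 0.7063, -0.7063, -1.4443])) [ 0.55189615 -0.83391285  0.        ]
(array([ 0.3195,  0.013 , -0.0915]), array([-0.708 , -0.7079,  1.461 ])) [-0.55189615  0.83391285  0.        ]
```

View pics/s6.png

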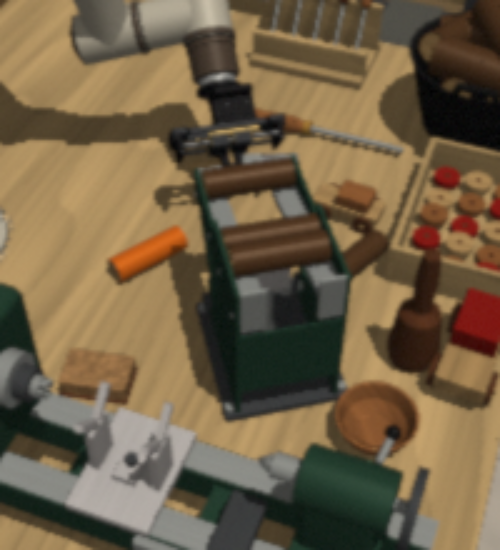

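View pics/w6.png

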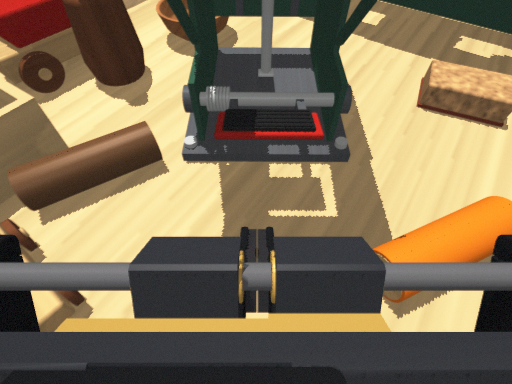

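Emit:
jog_arm(moves=[[0.5, 0.03, 0.001, -0.025, 0, 0, 0], [0, 0.06, 0.003, -0.05, 0, 0, 0], [-0.5, 0.09, 0.004, -0.075, 0, 0, 0], [-1, 0.12, 0.006, -0.1, 0, 0, 0], [-1, 0.15, 0.008, -0.125, -0.05, -0.05, 0.1], [-1, 0.18, 0.009, -0.15, -0.1, -0.1, 0.2], [-1, 0.21, 0.01, -0.172, -0.15, -0.15, 0.3], [-1, 0.24, 0.012, -0.194, -0.2, -0.2, 0.41], [-1, 0.24, 0.012, -0.194, -0.25, -0.25, 0.51], [-1, 0.24, 0.012, -0.194, -0.3, -0.3, 0.61]])

```text
time_s: 7.32
tcp_pos: [0.4443, 0.1824, 0.4028]
ee_rot: [[-0.158, -0.981, 0.116], [-0.854, 0.077, -0.515], [0.496, -0.18, -0.849]]
wrist_force: [-0.5, -0.2, -0.2]
gripper_width: 0.682
```

```bash
python3 - <<'E'
from h import *
from station import *
S=sense();x=np.degrees(FE[2]);print(S["joints"].round(1),S["wrist_force"],S["tcp_pos"])
print(delta(S,w(FE,[-.13,0,.38])[0],Rt(x-90)))
E
```

```text
[ 55.9   9.   -6.8  22.8 -96.7 -65. ] [-0.47590741 -0.15569621 -0.17203215] [0.44429542 0.18237929 0.40275026]
(array([ 0.0662, -0.0727,  0.0809]), array([-0.4025, -0.4087,  0.836 ]))
```

Emit:
jog_arm(moves=[[-1, 0.008, -0.009, 0.01, -0.045, -0.045, 0.093], [-1, 0.016, -0.018, 0.02, -0.09, -0.09, 0.186], [-1, 0.024, -0.026, 0.03, -0.135, -0.136, 0.279], [-1, 0.032, -0.035, 0.04, -0.18, -0.182, 0.372], [-1, 0.04, -0.044, 0.05, -0.225, -0.227, 0.465], [-1, 0.048, -0.053, 0.06, -0.268, -0.272, 0.557], [-1, 0.056, -0.062, 0.07, -0.313, -0.318, 0.65], [-1, 0.066, -0.073, 0.081, -0.358, -0.363, 0.743], [-1, 0.066, -0.073, 0.081, -0.4025, -0.4087, 0.836], [-1, 0.066, -0.073, 0.081, -0.4025, -0.4087, 0.836]])

```text
time_s: 8.15
tcp_pos: [0.5149, 0.0763, 0.3787]
ee_rot: [[-0.835, -0.55, -0.003], [-0.55, 0.835, -0.005], [0.006, -0.003, -1.0]]
wrist_force: [-0.8, 0.3, -1.1]
gripper_width: 0.999
```

```bash
python3 - <<'E'
from h import *
from station import *
S=sense();x=np.degrees(FE[2]);print(S["joints"].round(1),S["wrist_force"],S["tcp_pos"])
print(delta(S,w(FE,[-.13,0,.21])[0],Rt(x-90)))
im={}
for n in("top","side","wrist"):
    im[n]=capture(n);cv2.imwrite(f"pics/{n}7.png",im[n]["frame"][:,:,::-1])
import pickle;pickle.dump(im,open("c7.pkl","wb"))
t=im["top"]["frame"][135:235,190:310,::-1];cv2.imwrite("pics/t7z.png",cv2.resize(t,None,fx=5,fy=5,interpolation=cv2.INTER_CUBIC))
t=im["side"]["frame"][110:260,200:320,::-1];cv2.imwrite("pics/s7z.png",cv2.resize(t,None,fx=4,fy=4,interpolation=cv2.INTER_CUBIC))
E
```

```text
[ 26.4   7.8   2.9   0.2 -85.5 -83. ] [-0.84810786  0.32576909 -1.12758798] [0.51486895 0.07633382 0.37870817]
(array([-0.0019,  0.0026,  0.1687]), array([-0.0025, -0.0057, -0.0018]))
```

View pics/wrist7.png

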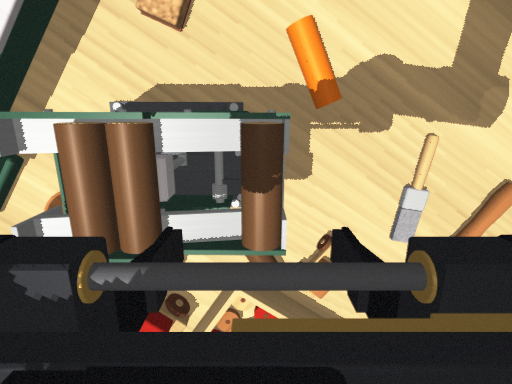

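View pics/s7z.png

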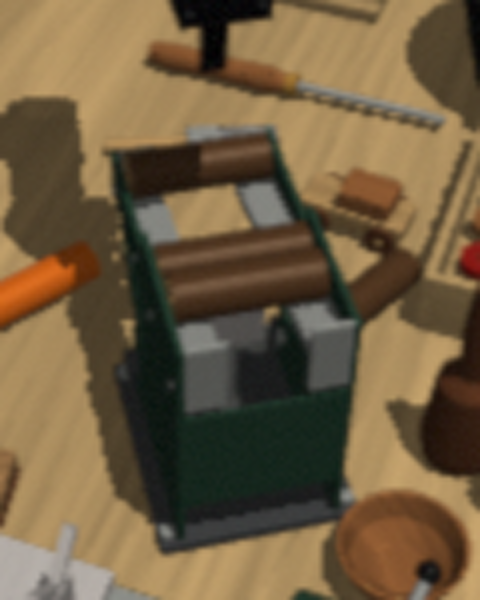

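View pics/t7z.png

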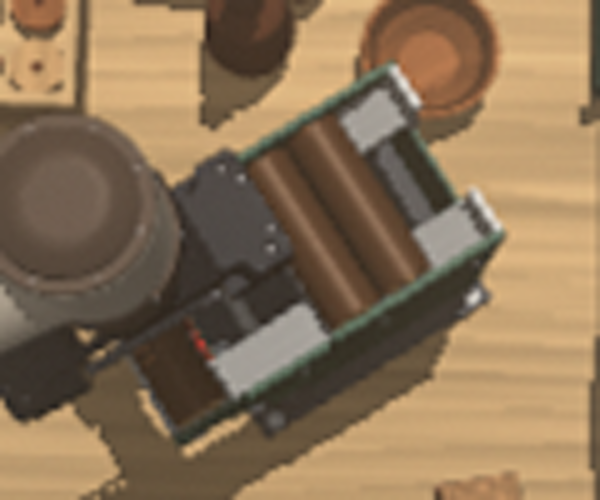

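```bash
python3 - <<'E'
from h import *
import pickle
c=pickle.load(open("c7.pkl","rb"))["wrist"];k=3
im=cv2.resize(c["frame"][:,:,::-1],None,fx=k,fy=k,interpolation=cv2.INTER_CUBIC)
def dot(Q,col,closed=False):
    q=((proj(c,w(FE,np.array(Q)/1000))+.5)*k-.5).astype(int)
    cv2.polylines(im,[q.reshape(-1,1,2)],closed,col,1,cv2.LINE_AA)
for x,z in((-130,229),(0,238),(43,247)): dot([(x-22,-65,z),(x+22,-65,z),(x+22,65,z),(x-22,65,z)],(0,255,255),True)
dot([(-157,73.6,240),(-157,-73.6,240)],(0,255,0))
cv2.imwrite("pics/ov7.png",im[270:800,100:900])
E
```

```text
(no output)
```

View pics/ov7.png

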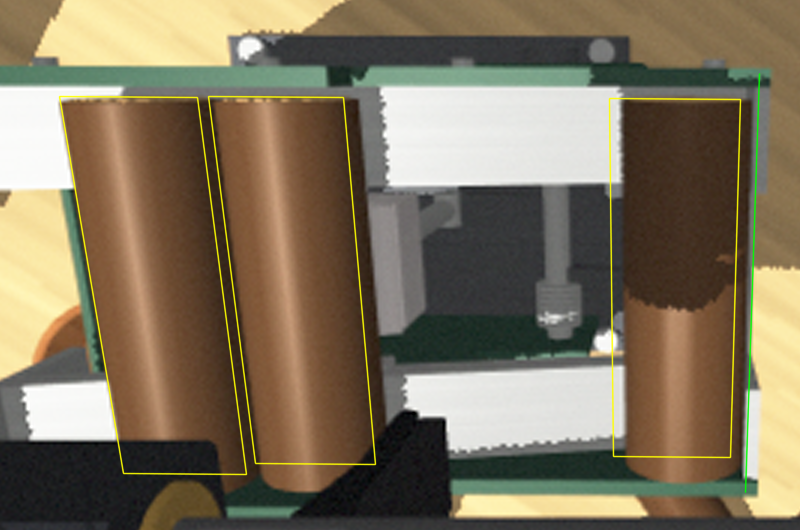

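Emit:
jog_arm(moves=[[-1, -0.002, 0.005, 0.025, -0.0025, -0.0057, -0.002], [-1, -0.002, 0.005, 0.055, -0.0025, -0.0057, -0.002], [-1, -0.002, 0.005, 0.085, -0.0025, -0.0057, -0.002], [-1, -0.002, 0.005, 0.115, -0.0025, -0.0057, -0.002], [-1, -0.002, 0.005, 0.135, -0.0025, -0.0057, -0.002], [-1, -0.002, 0.005, 0.15, -0.0025, -0.0057, -0.002], [-1, -0.002, 0.005, 0.16, -0.0025, -0.0057, -0.002], [-1, -0.002, 0.005, 0.1665, -0.0025, -0.0057, -0.002], [-1, -0.002, 0.005, 0.1665, -0.0025, -0.0057, -0.002], [-1, -0.002, 0.005, 0.1665, -0.0025, -0.0057, -0.002]])

```text
time_s: 9.13
tcp_pos: [0.5136, 0.0845, 0.2123]
ee_rot: [[-0.828, -0.561, 0.0], [-0.561, 0.828, -0.002], [0.001, -0.002, -1.0]]
wrist_force: [0.2, 0.5, -0.2]
gripper_width: 0.998
```

```bash
python3 - <<'E'
from h import *
from station import *
S=sense();x=np.degrees(FE[2]);print(S["joints"].round(1),S["wrist_force"],S["tcp_pos"])
c,s=np.cos(FE[2]),np.sin(FE[2]);d=S["tcp_pos"][:2]-FE[:2];print("feeder",c*d[0]+s*d[1],-s*d[0]+c*d[1])
im=capture("wrist");cv2.imwrite("pics/w8.png",im["frame"][:,:,::-1])
E
```

```text
[ 27.3  12.3 -15.    0.1 -62.7 -83.2] [ 0.18899419  0.4706796  -0.20612888] [0.51356456 0.08453134 0.21232629]
feeder -0.13542959503929172 0.0025273962107936823
```

View pics/w8.png

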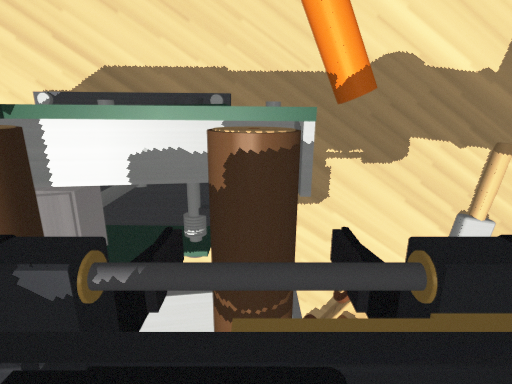

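Emit:
jog_arm(moves=[[1, 0, 0, 0, 0, 0, 0], [1, 0, 0, 0, 0, 0, 0], [1, 0, 0, 0, 0, 0, 0], [1, 0, 0, 0, 0, 0, 0], [1, 0, 0, 0, 0, 0, 0], [1, 0, 0, 0, 0, 0, 0], [1, 0, 0, 0, 0, 0, 0], [1, 0, 0, 0, 0, 0, 0], [1, 0, 0, 0, 0, 0, 0], [1, 0, 0, 0, 0, 0, 0]])

```text
time_s: 10.02
tcp_pos: [0.5143, 0.0827, 0.2123]
ee_rot: [[-0.829, -0.56, 0.001], [-0.56, 0.829, -0.004], [0.001, -0.005, -1.0]]
wrist_force: [3.7, -6.2, -0.6]
gripper_width: 0.497
```

Emit:
jog_arm(moves=[[1, 0, 0, -0.01, 0, 0, 0], [1, 0, 0, -0.025, 0, 0, 0], [1, 0, 0, -0.04, 0, 0, 0], [1, 0, 0, -0.055, 0, 0, 0], [1, 0, 0, -0.07, 0, 0, 0], [1, 0, 0, -0.085, 0, 0, 0], [1, 0, 0, -0.1, 0, 0, 0], [1, 0, 0, -0.115, 0, 0, 0], [1, 0, 0, -0.13, 0, 0, 0], [1, 0, 0, -0.13, 0, 0, 0]])

```text
time_s: 10.85
tcp_pos: [0.5145, 0.0846, 0.3446]
ee_rot: [[-0.828, -0.56, 0.005], [-0.56, 0.828, -0.0], [-0.004, -0.003, -1.0]]
wrist_force: [0.8, -0.3, 0.3]
gripper_width: 0.497
```

```bash
python3 - <<'E'
from h import *
from station import *
import pickle
S=sense();print(S["joints"].round(1),S["wrist_force"],S["tcp_pos"],S["gripper_width"])
print(delta(S,[CR[0],CR[1],.345],Rt(180.2)))
im={}
for n in("side","wrist"):
    im[n]=capture(n);cv2.imwrite(f"pics/{n}9.png",im[n]["frame"][:,:,::-1])
pickle.dump((im,S),open("c9.pkl","wb"))
E
```

```text
[ 27.3   8.   -1.5   0.1 -80.3 -83.2] [ 0.81207603 -0.33641743  0.32533806] [0.51446376 0.08462527 0.34463537] 0.4974427171763125
(array([ 2.401e-01, -3.731e-01, -2.000e-04]), array([-0.0018,  0.0046,  0.591 ]))
```

View pics/wrist9.png

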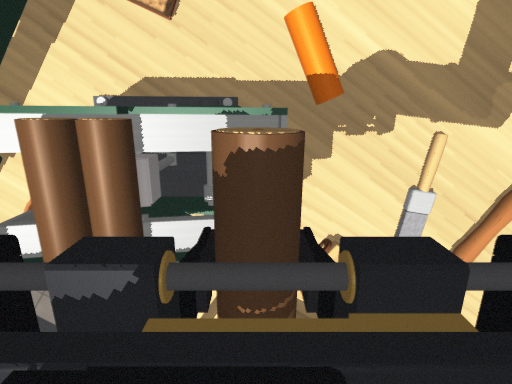

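View pics/side9.png

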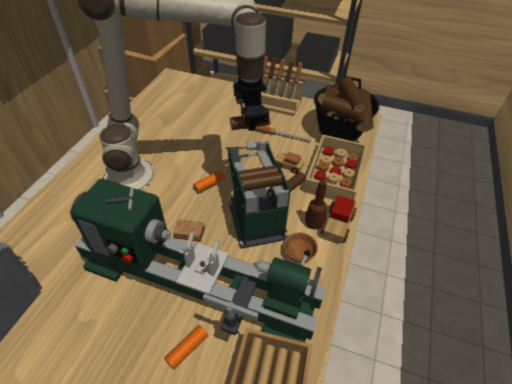

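```bash
python3 - <<'E'
from h import *
import pickle
im,S=pickle.load(open("c9.pkl","rb"));c=im["wrist"]
for v,dz in((130,.041),(130,.019),(133,.041)):
  P=ray(c,(257,v),S["tcp_pos"][2]+dz);print(v,dz,S["ee_rot"].T@(P-S["tcp_pos"]))
for u in(212,303):
  P=ray(c,(u,150),S["tcp_pos"][2]+.019);print(u,S["ee_rot"].T@(P-S["tcp_pos"]))
E
```

```text
130 0.041 [ 0.06930921  0.00098785 -0.04126791]
130 0.019 [ 0.0679812   0.00104044 -0.01926274]
133 0.041 [ 0.06817436  0.00098951 -0.04126359]
212 [ 0.0588438  -0.01989507 -0.01916511]
303 [ 0.0589019   0.0224568  -0.01929231]
```

Emit:
jog_arm(moves=[[1, 0.011, -0.017, 0, 0, 0, 0.03], [1, 0.032, -0.05, 0, 0, 0, 0.09], [1, 0.054, -0.084, 0, 0, 0, 0.15], [1, 0.076, -0.118, 0, 0, 0, 0.21], [1, 0.098, -0.152, 0, 0, 0, 0.28], [1, 0.12, -0.186, 0, 0, 0, 0.35], [1, 0.142, -0.22, 0, 0, 0, 0.42], [1, 0.163, -0.254, 0, 0, 0, 0.49], [1, 0.185, -0.288, 0, 0, 0, 0.55], [1, 0.207, -0.322, 0, 0, 0, 0.59]])

```text
time_s: 11.78
tcp_pos: [0.5212, -0.2999, 0.3404]
ee_rot: [[-1.0, -0.001, -0.003], [-0.001, 1.0, -0.0], [0.003, -0.0, -1.0]]
wrist_force: [1.1, 1.0, -2.0]
gripper_width: 0.499
```

```bash
python3 - <<'E'
from h import *
from station import *
S=sense();print(S["joints"].round(1),S["wrist_force"],S["tcp_pos"],S["gripper_width"])
print(delta(S,[CR[0]+.003,CR[1],.345],Rt(180.2)))
E
```

```text
[-14.5  16.7   9.2   0.1 -82.7 -75.4] [ 1.09720712  0.98663507 -2.01565637] [ 0.521211   -0.29987149  0.34044084] 0.49936696502007855
(array([-0.0062, -0.0591, -0.0046]), array([-0.0001, -0.0033, -0.002 ]))
```

Emit:
jog_arm(moves=[[1, -0.003, -0.02, -0.002, 0, -0.002, -0.002], [1, -0.006, -0.04, -0.004, 0, -0.003, -0.002], [1, -0.006, -0.054, -0.004, 0, -0.003, -0.002], [1, -0.006, -0.059, 0.0, 0, -0.003, -0.002], [1, -0.006, -0.059, 0.01, 0, -0.003, -0.002], [1, -0.006, -0.059, 0.02, 0, -0.003, -0.002], [1, -0.006, -0.059, 0.03, 0, -0.003, -0.002], [1, -0.006, -0.059, 0.04, 0, -0.003, -0.002], [1, -0.006, -0.059, 0.045, 0, -0.003, -0.002], [1, -0.006, -0.059, 0.045, 0, -0.003, -0.002]])

```text
time_s: 12.62
tcp_pos: [0.5277, -0.3562, 0.2957]
ee_rot: [[-1.0, -0.007, -0.0], [-0.007, 1.0, -0.0], [0.0, -0.0, -1.0]]
wrist_force: [-0.5, 0.6, -2.3]
gripper_width: 0.499
```

```bash
python3 - <<'E'
from h import *
from station import *
import pickle
S=sense();print(S["joints"].round(1),S["wrist_force"],S["tcp_pos"],S["gripper_width"])
print(delta(S,[CR[0]+.003,CR[1],.235-.019],Rt(180.2)))
im={}
for n in("top","side","wrist"): im[n]=capture(n)
pickle.dump((im,S),open("c10.pkl","wb"))
cv2.imwrite("pics/w10.png",im["wrist"]["frame"][:,:,::-1])
cv2.imwrite("pics/s10.png",cv2.resize(im["side"]["frame"][180:320,110:300,::-1],None,fx=4,fy=4,interpolation=cv2.INTER_CUBIC))
cv2.imwrite("pics/t10.png",cv2.resize(im["top"]["frame"][130:260,280:430,::-1],None,fx=4,fy=4,interpolation=cv2.INTER_CUBIC))
E
```

```text
[-19.5  21.1   9.4   0.  -78.3 -70.1] [-0.4578444   0.59667609 -2.28971601] [ 0.52774707 -0.35617312  0.29567513] 0.4985582970500668
(array([ 0.0002, -0.0028,  0.0797]), array([-0.0001, -0.0005,  0.0038]))
```

View pics/w10.png

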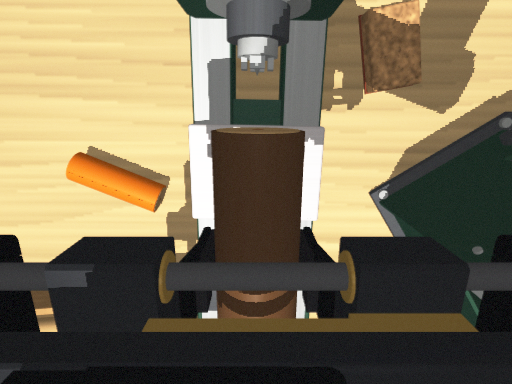

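View pics/s10.png

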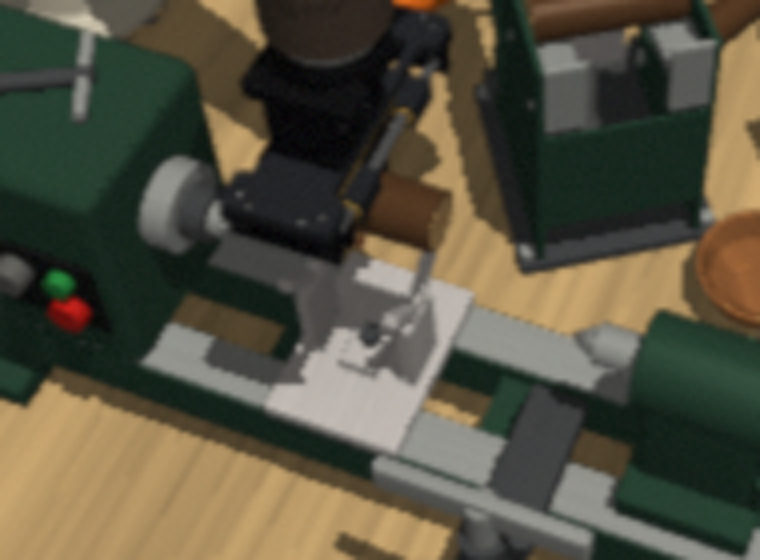

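View pics/t10.png

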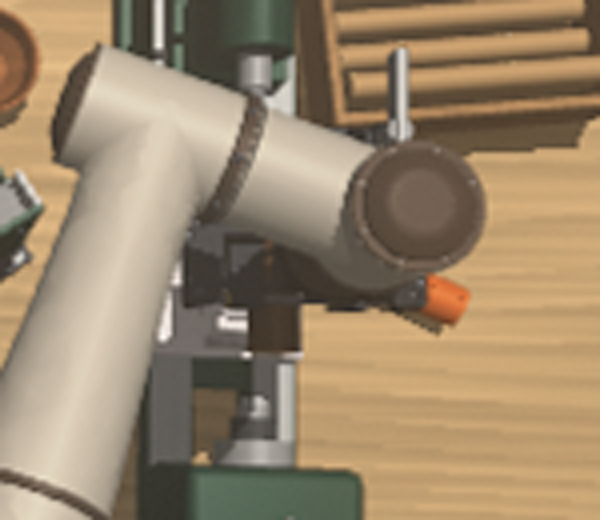

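```bash
python3 - <<'E'
from h import *
import pickle
im,S=pickle.load(open("c10.pkl","rb"));c=im["wrist"]
print(ray(c,(257,72),.235),"base plate corners",ray(c,(191,127),.12),ray(c,(323,127),.12))
print("gripper y check: pads", ray(c,(257,150),S["tcp_pos"][2]+.019))
k=4;f=cv2.resize(c["frame"][:,:,::-1],None,fx=k,fy=k,interpolation=cv2.INTER_CUBIC);cv2.imwrite("pics/w10z.png",f[160:900,700:1350][:600])
E
```

```text
[ 0.4270574  -0.35767898  0.235     ] base plate corners [ 0.47134319 -0.43013292  0.12      ] [ 0.47010541 -0.28496036  0.12      ]
gripper y check: pads [ 0.47048975 -0.35716192  0.31467513]
```

View pics/w10z.png

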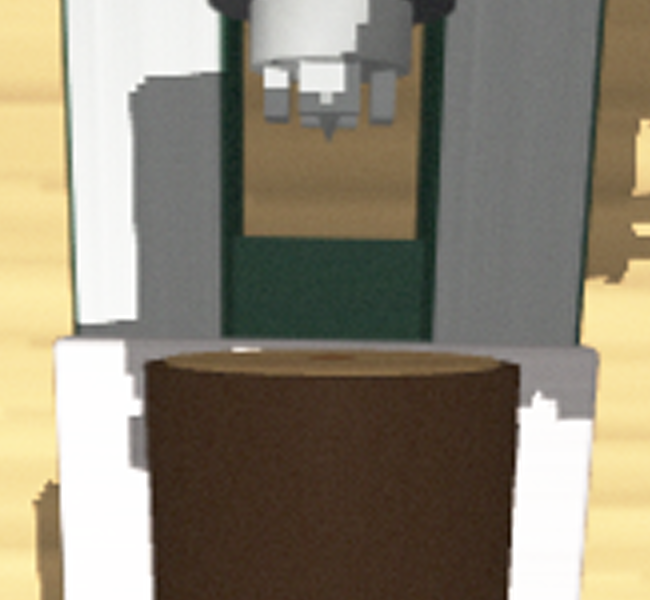

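Emit:
jog_arm(moves=[[1, 0, -0.001, 0.01, 0, 0, 0.002], [1, 0, -0.002, 0.02, 0, 0, 0.004], [1, 0, -0.002, 0.032, 0, 0, 0.004], [1, 0, -0.002, 0.044, 0, 0, 0.004], [1, 0, -0.002, 0.055, 0, 0, 0.004], [1, 0, -0.002, 0.063, 0, 0, 0.004], [1, 0, -0.002, 0.069, 0, 0, 0.004], [1, 0, -0.002, 0.074, 0, 0, 0.004], [1, 0, -0.002, 0.077, 0, 0, 0.004], [1, 0, -0.002, 0.077, 0, 0, 0.004]])

```text
time_s: 13.6
tcp_pos: [0.5284, -0.3594, 0.2201]
ee_rot: [[-1.0, -0.002, 0.002], [-0.002, 1.0, -0.001], [-0.002, -0.001, -1.0]]
wrist_force: [-0.3, -0.1, -1.7]
gripper_width: 0.496
```

```bash
python3 - <<'E'
from h import *
from station import *
import pickle
S=sense();print(S["joints"].round(1),S["wrist_force"],S["tcp_pos"],S["gripper_width"])
im={}
for n in("side","wrist"): im[n]=capture(n)
pickle.dump((im,S),open("c11.pkl","wb"))
cv2.imwrite("pics/w11.png",im["wrist"]["frame"][:,:,::-1])
cv2.imwrite("pics/s11.png",cv2.resize(im["side"]["frame"][180:320,110:300,::-1],None,fx=4,fy=4,interpolation=cv2.INTER_CUBIC))
E
```

```text
[-19.7  23.4   2.2   0.  -68.7 -70.2] [-0.32094401 -0.11896974 -1.74331241] [ 0.52839642 -0.35938465  0.22006312] 0.49593347445839653
```

View pics/w11.png

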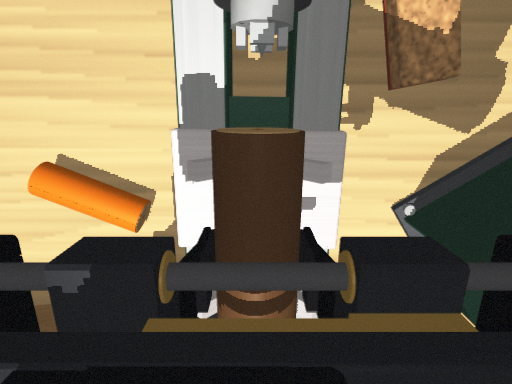

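View pics/s11.png

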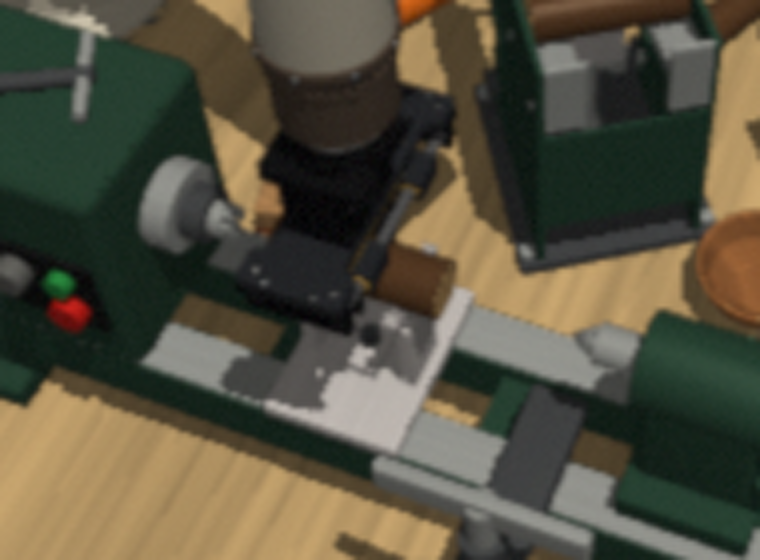

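Emit:
jog_arm(moves=[[1, 0, 0, 0.0005, 0, 0, 0], [1, 0, 0, 0.001, 0, 0, 0], [1, 0, 0, 0.0015, 0, 0, 0], [1, 0, 0, 0.002, 0, 0, 0], [1, 0, 0, 0.0025, 0, 0, 0], [1, 0, 0, 0.003, 0, 0, 0], [1, 0, 0, 0.003, 0, 0, 0], [1, 0, 0, 0.003, 0, 0, 0], [1, 0, 0, 0.003, 0, 0, 0], [1, 0, 0, 0.003, 0, 0, 0]])

```text
time_s: 14.53
tcp_pos: [0.5287, -0.3595, 0.2181]
ee_rot: [[-1.0, -0.002, 0.003], [-0.002, 1.0, -0.002], [-0.003, -0.002, -1.0]]
wrist_force: [-0.1, 1.0, 1.9]
gripper_width: 0.499
```

Emit:
jog_arm(moves=[[1, 0, 0, 0.0005, 0, 0, 0], [1, 0, 0, 0.001, 0, 0, 0], [1, 0, 0, 0.0015, 0, 0, 0], [1, 0, 0, 0.0015, 0, 0, 0], [1, 0, 0, 0.0015, 0, 0, 0], [1, 0, 0, 0.0015, 0, 0, 0], [1, 0, 0, 0.0015, 0, 0, 0], [1, 0, 0, 0.0015, 0, 0, 0], [1, 0, 0, 0.0015, 0, 0, 0], [1, 0, 0, 0.0015, 0, 0, 0]])

```text
time_s: 15.37
tcp_pos: [0.5288, -0.3595, 0.218]
ee_rot: [[-1.0, -0.003, 0.004], [-0.003, 1.0, -0.003], [-0.004, -0.003, -1.0]]
wrist_force: [-1.8, 3.1, 6.4]
gripper_width: 0.497
```

Firm contact with both notches (6 N). Now I open the fingers gently.

Emit:
jog_arm(moves=[[-0.1, 0, 0, 0, 0, 0, 0], [-0.2, 0, 0, 0, 0, 0, 0], [-0.3, 0, 0, 0, 0, 0, 0], [-0.4, 0, 0, 0, 0, 0, 0], [-0.6, 0, 0, 0, 0, 0, 0], [-0.8, 0, 0, 0, 0, 0, 0], [-1, 0, 0, 0, 0, 0, 0], [-1, 0, 0, 0, 0, 0, 0], [-1, 0, 0, 0, 0, 0, 0], [-1, 0, 0, 0, 0, 0, 0]])

```text
time_s: 16.2
tcp_pos: [0.5285, -0.3595, 0.2161]
ee_rot: [[-1.0, -0.002, 0.003], [-0.002, 1.0, -0.002], [-0.003, -0.002, -1.0]]
wrist_force: [-0.1, 0.9, 0.3]
gripper_width: 0.984
```

```bash
python3 - <<'E'
from h import *
from station import *
S=sense();print(S["wrist_force"],S["tcp_pos"],S["gripper_width"])
c=capture("wrist");cv2.imwrite("pics/w12.png",c["frame"][:,:,::-1])
E
```

```text
[-0.12256052  0.93067897  0.30987212] [ 0.5285279  -0.35947132  0.21612367] 0.9844627248619042
```

View pics/w12.png

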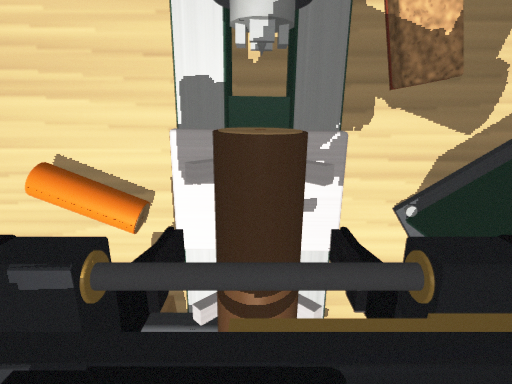

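Emit:
jog_arm(moves=[[-1, 0, 0, -0.008, 0, 0, 0], [-1, 0, 0, -0.02, 0, 0, 0], [-1, 0, 0, -0.04, 0, 0, 0], [-1, 0, 0, -0.06, 0, 0, 0], [-1, 0, 0, -0.08, 0, 0, 0], [-1, 0, 0, -0.1, 0, 0, 0], [-1, 0, 0, -0.125, 0, 0, 0], [-1, 0, 0, -0.15, 0, 0, 0], [-1, 0, 0, -0.15, 0, 0, 0], [-1, 0, 0, -0.15, 0, 0, 0]])

```text
time_s: 17.08
tcp_pos: [0.5286, -0.3594, 0.3687]
ee_rot: [[-1.0, -0.002, 0.007], [-0.002, 1.0, -0.004], [-0.007, -0.004, -1.0]]
wrist_force: [0.5, 1.3, -0.7]
gripper_width: 0.999
```

```bash
python3 - <<'E'
from h import *
from station import *
import pickle
S=sense();print(S["wrist_force"],S["tcp_pos"],S["gripper_width"])
im={}
for n in("top","side","wrist"): im[n]=capture(n)
pickle.dump((im,S),open("c13.pkl","wb"))
c=im["wrist"];f=c["frame"][:,:,::-1].copy()
for y in(-.022,.022):
    q=proj(c,w([CR[0],-.3582,0],[[-.065,y,.235],[.065,y,.235]])).astype(int);cv2.line(f,tuple(map(int,q[0])),tuple(map(int,q[1])),(0,255,255),1)
cv2.imwrite("pics/w13.png",f)
f=im["side"]["frame"][:,:,::-1].copy();c=im["side"]
cv2.imwrite("pics/s13.png",cv2.resize(f[130:320,110:310],None,fx=3,fy=3,interpolation=cv2.INTER_CUBIC))
E
```

```text
[ 0.46097281  1.290816   -0.65401652] [ 0.52857539 -0.35941429  0.36873394] 0.9993031170822866
```

View pics/w13.png

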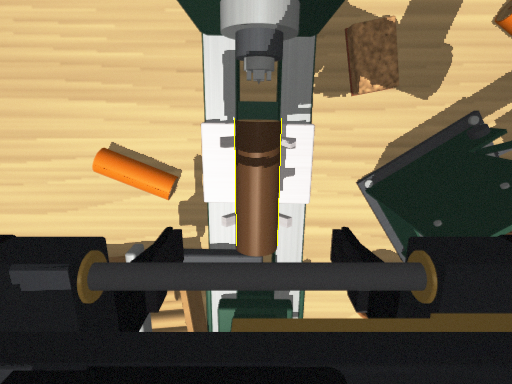

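View pics/s13.png

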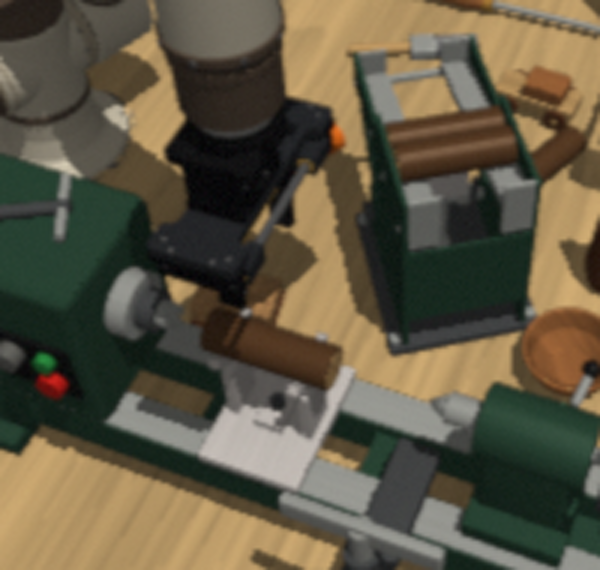

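```bash
python3 - <<'E'
from station import *
print(finish_job())
E
```

```text
the job is handed in; nothing more can be done
None
```

I pressed the pedal to its stop with the closed fingertips, tilted about 52° to reach under the tie bar, and let it come up. One log rolled into the trough. I gripped it across the middle, carried it to the lathe, set it into the V-cradle until I felt contact, opened the fingers and lifted clear. I handed the job in just after the 17 s mark; `finish_job()` gives no verdict.

**Last checks**
- **Fed log:** in the wrist view its outline matches its predicted resting place within about a pixel. It lies along the bed in both notches. I did not measure its lengthwise position separately after release, but before placing it I shifted the grasp 3 mm to allow for how it sat in the fingers.
- **Feeder:** the side view shows the other two logs still behind the gate. The pedal looked up in the wrist view after the press.
- **Bystanders:** none appeared moved in the images; I did not measure their positions again.
- **Gripper:** open, about 0.13 m above the log, with no contact force.

**Differences along the way**
- My first feeder fit assumed top plates as wide as the feeder's stated width, and was off by several pixels. The second fit, with the width left free, matched well.
- The wrist view put the fed log about 3.5 mm further forward than that fit. I corrected the grasp for it.
- The wrist view put the cradle about 1 mm from my first estimate sideways.
- The peak wrist force I read was about 65 N, at the pedal's stop. That is under the 120 N limit.

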